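Brace the six-sided screw jar and twist off its tight lid

TASK

Open the six-sided glass jar of screws that stands in the round pocket of the wooden block. Swing the steel keeper bar fully shut across the jar's front flat until it snaps in behind its roller catch, so that the jar cannot spin with its lid; then grip the tight metal lid, unscrew it only until its threads let go, lift it straight off and finish still holding it, level, a centimetre or two above the jar's open mouth. Nothing is put down at the end: the jar stays in its pocket behind the shut bar, and the other things on the bench are left alone.

Things in the scene. Friction and masses are not known exactly. Their poses are not given: they have to be found in the camera images.
- cradle: Fixed jar block: wooden block 124x160 mm, 24 mm high, with a round pocket (77.6 mm wide, 12 mm deep) in which the jar stands and could turn. Origin on the bench under the jar's axis; z up, -x the front, +y the hinge side. On it, the keeper bar's hinge (54 mm above the bench) at x -37, y +58 mm and the roller catch (50 mm above the bench) at x -44, y -68 mm.
- keeper (a joint): Keeper bar, steel, 8 mm thick, 31 to 45 mm above the bench; swings level on an upright hinge. 0 rad: shut, along the cradle's y axis across the jar's front flat; grows to 1.6 as its free end swings out to the front (-x). Stays where it is left. In the last 0.13 rad its end pushes past a sprung roller (8 to 14 N at the knob), which then holds it within 0.02 of 0.
- keeper_knob (a point): Centre of the top of the keeper bar's upright black knob (12.4 mm diameter, 30 mm tall, top 70 mm above the bench), to be pinched (about 30 N) or pushed. 80 mm along the bar from the hinge and 10.5 mm in front of the bar's mid plane: at joint value 0 it is at x -47.9, y -22 mm in the cradle frame.
- keeper_hinge (a point): Point on the keeper's upright hinge axis, at x -37.4, y +58 mm in the cradle frame, 38 mm above the bench.
- jar: Six-sided glass jar, 66 mm across flats, 82 mm tall, 0.45 kg, shoulder at 62 mm, round neck 48 mm in diameter. Origin at the centre of its underside, 12 mm above the bench; z up, axes within 3 degrees of the cradle's. Loose in its pocket: with the bar shut across its front flat it can turn a few degrees only; with the bar open it spins round with the lid.
- jar_mouth (a point): Centre of the jar's rim (82 mm above its underside, 94 mm above the bench).
- lid: Round ribbed metal twist-off lid, 63 mm in diameter, 22 mm high, 60 g. Origin at the centre of its lower edge, z up. Screwed on, its lower edge is 77 mm above the bench (3 mm above the jar's shoulder), its top 99 mm. Tight: a sprung liner makes it take about 0.3 N m to turn; grip the skirt with 30 to 40 N, fingertips no lower than its lower edge.
- lid_top (a point): Centre of the lid's top face. The lid unscrews anticlockwise seen from above; it rises 2 mm and after 50 to 58 degrees its three lugs leave the jar's three short threads; at 90 to 100 degrees they run against the next threads' stops. So one turn of 65 to 80 degrees, rising 2 mm, frees it to lift straight off.
- lid_edge (a point): Point on the lid's ribbed edge, 31.5 mm from its axis along its own x axis. Seen in the jar's frame it starts 0 to 8 degrees round from the jar's x axis and shows how far the lid has been turned (anticlockwise is towards +y).
- sanding_block: Black rubber sanding block on a wooden sole, 64 x 108 x 37 mm. Origin under its middle. Leave alone.
- nail_jar: Round glass jar of nails with a lid, 66 mm in diameter, 86 mm tall; not the jar to open. Origin at the centre of its underside. Leave alone.
- driver: Screwdriver with a dark handle, 191 mm long, 27 mm thick, lying down. Origin under its middle. Leave alone.
- mitred_offcut: Dark mitred wood offcut, 40 x 60 x 19 mm. Origin under its middle. Leave alone.

How it is judged (in metres and radians):
On the way, in this order (a step that is already met when the one before it is completed fails the run):
1. the keeper bar is shut behind its roller catch (under 0.05 rad), the lid still seated and not yet turned (value of joint keeper below 0.05 rad and y of lid_edge in the frame of jar below 0.0158 m and z of lid in the frame of jar below 0.07 m), for 0.2 s.
2. with the bar shut, the lid has been turned anticlockwise on the jar until the threads let go (over 57 degrees from tight) (value of joint keeper below 0.05 rad and y of lid_edge in the frame of jar above 0.0264 m and z of lid in the frame of jar below 0.078 m), for 0.05 s.
At the end, for the whole second after the job is handed in: The gripper holds the lid, level within about 11 degrees and still, over the jar's mouth: its lower edge 3 to 40 mm above the rim, centred within 20 mm, not touching the jar. The jar stands upright in its pocket (within 6 mm) and the keeper bar is shut (under 0.05 rad) (value of joint keeper below 0.05 rad and z of lid in the frame of jar between 0.085 and 0.122 m and horizontal distance between lid_top and jar_mouth below 0.02 m and angle between lid's own z axis and vertical below 0.2 rad and contact force between the fingers and lid above 1 N and contact force between lid and jar below 0.05 N and linear speed of lid below 0.02 m/s and horizontal distance between jar and cradle below 0.006 m and z of jar in the frame of cradle below 0.015 m and angle between jar's own z axis and vertical below 0.06 rad); the arm keeps its last pose, push and grip.
It fails at once if the jar is pulled out of its pocket (12 mm off its place, lifted 12 mm or tipped over 15 degrees) (horizontal distance between jar and cradle above 0.012 m or z of jar in the frame of cradle above 0.024 m or angle between jar's own z axis and vertical above 0.26 rad).
It fails at once if the lid is turned on long after the threads have let go (over 120 degrees from tight) (x of lid_edge in the frame of jar below -0.0158 m).
It fails at once if another thing on the bench is moved more than 3 cm (distance of any of sanding_block, nail_jar, driver, mitred_offcut from where it was at the start of the episode above 0.03 m).
It also fails if it takes over 48 s, if anything falls off the work surface, if the arm or the gripper's body presses on something with over 40 N, if the wrist force passes 120 N, or if a joint passes its speed limit or range.

ROBOT

A 6-joint arm with a two-finger parallel gripper is mounted at the origin on a cart in front of the work surface, level with it; the furniture and walls round the work are solid. World frame = base frame: x ahead of the robot, y to its left, z up, the work surface at z = 0. Lengths are in mm, angles in rad, forces in N, time in s.
With the tool pointing down it reaches from about 350 to 775 mm from the base axis. Payload 7.3 kg.
Tool frame: the origin (TCP) lies on the mounting face of the last link; the fingertips stand 178 mm ahead of it and the grasp point (between the pads) lies 159 mm ahead of it; z points along the fingers, y is the line along which they close (so a half turn about z gives the same grasp; the last joint's range is limited). The gripper opens to 92 mm and grips with 3 to 60 N. Pads are 19 mm wide; open, the fingers measure 130 mm over their backs; the gripper's body (75 mm by 190 mm) begins 47 mm behind the grasp point.
Start: joints at [-1.443, 0.342, 1.524, -0, 1.275, -0.146], TCP at [141.976, -505.441, 404.741] pointing down, gripper open.
Joint ranges: [-2.53, 2.53], [-0.77, 2.02], [0.04, 2.7], [-1, 4.14], [0.28, 2.66], [-3.11, 3.11]. Speed limits (rad/s): [2.57, 2.57, 3.14, 3.14, 3.14, 3.14].

INTERFACE

Orientations are given as [roll, pitch, yaw] about the fixed x, y, z axes, in that order (R = Rz(yaw) Ry(pitch) Rx(roll)).
In Python, from plant import bot, camrig, ticket, telemetry gives the robot as it stands (bot), with the cameras (camrig), the job (ticket) and the readings (telemetry).
- The arm moves only by the shell command python3 shift.py 'ROWS'. ROWS is one flat JSON list of numbers that holds 1 to 5 rows one after another, with no inner brackets; each row has 5 numbers: the finger opening in mm, then dx, dy, dz in parts of the range, where 1.0 means 600 mm, then a turn about the tool's z in a scale on which 1.0 is 2 rad; each row is the pose to reach, as a shift and turn from the pose commanded when the command began, along the tool's axes at that moment; what a row does not reach only later rows make up. A row lasts 1/8 s, in which the tool goes at most 62.5 mm and 0.188 rad, less where a joint would pass 70% of its speed; a pose out of reach is approached as far as the arm can. The fingers move at their own pace and stop on an object; the grip force is fixed at half the most. Time passes only in rows, so rows that do not move let the fingers close. It prints the time, the measured TCP pose, the force, the opening and the grip force at its end. Input that does not fit is refused with a message, and nothing moves.
- telemetry.get_obs(): the state, without advancing time (a new reading comes with each control period).
- camrig.capture(name): name is "scene" or "top" or "wrist"; returns a dict with "color" (480x640x3 uint8, red, green, blue), "K" (3x3 intrinsics, pixels), "R" (3x3) and "t" (3): a world point X has camera coordinates R X + t. Camera axes: x right, y down, z forward; pixel columns grow to the right and rows downward; lengths in mm; the calibration is good to about 2 mm. The wrist camera is an equidistant fisheye: a pixel r from the principal point sees the ray r / f radians off the axis. A picture is of the moment at which its call begins. There is no depth.
- ticket.close_job(): hands the job in; it is judged then, once.
The state is a dict: "time": time; "joint_positions": joint angles; "dq": joint speeds; "tau": joint torques, N m; "tool_pos": TCP position; "tcp_rot": TCP orientation; "contact_force": force on the tool from outside, world axes, zero at the start; "moment": the same for the moment, N m; "grip_width": finger opening in mm; "finger_force": force on a finger pad.
Only numpy, scipy, OpenCV 4.12 (cv2) and the standard library are available. Lean on these libraries where they do the work, as an engineer would, in place of code of your own. Each camera call takes 0.05 s, during which the arm holds its last target. There are 200 camera calls.

## Working session

There is one attempt and no reset: what is moved stays moved. The work goes in short steps, Python scripts to look and compute and a shell command to move; the robot and the scene stay as the last step left them, time stands still between calls to the robot, and variables do not carry over. Pictures are saved under pics/ and viewed, at most 10 in all, crops included, and the job is handed in when it is done.

```bash
ls; mkdir -p pics
python3 - <<'E'
from plant import bot, camrig, ticket, telemetry
import cv2,pickle
o=telemetry.get_obs();print(o)
for n in("scene","top"):
    c=camrig.capture(n);cv2.imwrite(f"pics/{n}.png",c["color"][:,:,::-1]);pickle.dump(c,open(f"{n}.pkl","wb"));print(n,c["K"],c["R"],c["t"])
E
```

```text
pics
plant.py
shift.py
{'time': 0.0, 'joint_positions': array([-1.44300455e+00,  3.42723594e-01,  1.52501017e+00,  1.26574783e-05,
        1.27540891e+00, -1.45985120e-01]), 'dq': array([-6.13191931e-05, -1.64952925e-03,  7.22254425e-05,  1.35281313e-04,
        6.28615560e-05,  1.17934114e-03]), 'tau': array([ 1.17280113e-03, -4.31239522e+01, -2.44218636e+01,  7.18871481e-02,
        5.60763048e-02, -1.26902819e-04]), 'tool_pos': array([ 141.95732655, -505.3039168 ,  404.04669222]), 'tcp_rot': array([-3.14006088e+00, -2.37452205e-04,  2.73773021e-01]), 'contact_force': array([ 0.57492965,  0.61999769, -0.50520537]), 'moment': array([-0.00377096, -0.01782162, -0.00726478]), 'finger_force': 0.0, 'grip_width': 91.99579637958324}
scene [[620.37354063   0.         322.60741794]
 [  0.         620.37354063 234.16763703]
 [  0.           0.           1.        ]] [[-0.87399353 -0.48587287  0.00792812]
 [-0.26086195  0.4553515  -0.85123796]
 [ 0.40998335 -0.74604461 -0.52472001]] [326.30823303 316.68324845 876.79276573]
top [[529.36937811   0.         308.187213  ]
 [  0.         529.36937811 248.83329783]
 [  0.           0.           1.        ]] [[ 0.01128303 -0.99981046 -0.01586607]
 [-0.98451209 -0.00833141 -0.17511864]
 [ 0.17495326  0.01759621 -0.98441949]] [-231.89178327  529.02479199 1137.02865084]
```

View pics/top.png

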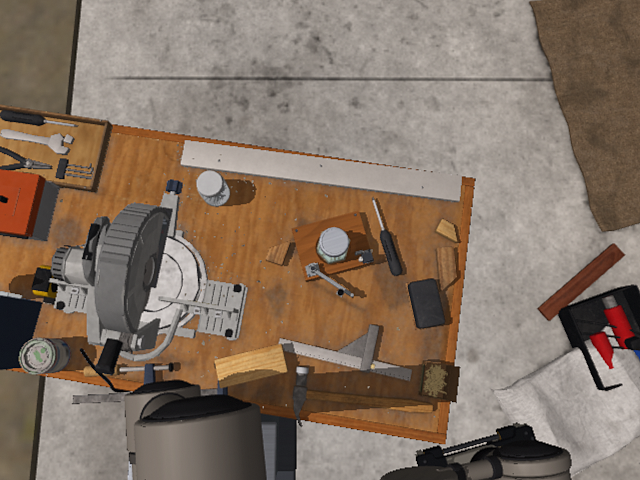

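View pics/scene.png

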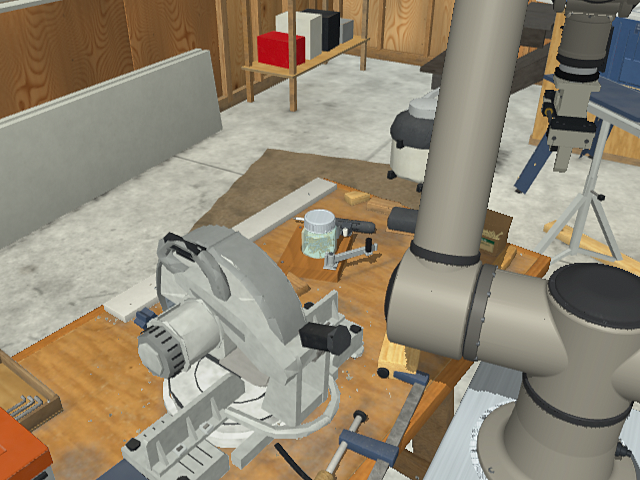

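The top view shows the jar's lid near (333,243). The hinge is near (313,268) and the bar runs out to about (352,294). I'll enlarge this area.

Run:
```python
import cv2,numpy as np
a=cv2.imread("pics/top.png")[200:310,280:410]; b=cv2.imread("pics/scene.png")[200:280,290:390]
cv2.imwrite("pics/c.png",cv2.resize(a,None,fx=5,fy=5,interpolation=cv2.INTER_CUBIC))
cv2.imwrite("pics/d.png",cv2.resize(b,None,fx=7,fy=7,interpolation=cv2.INTER_CUBIC))
```

```text
(no output)
```

View pics/c.png

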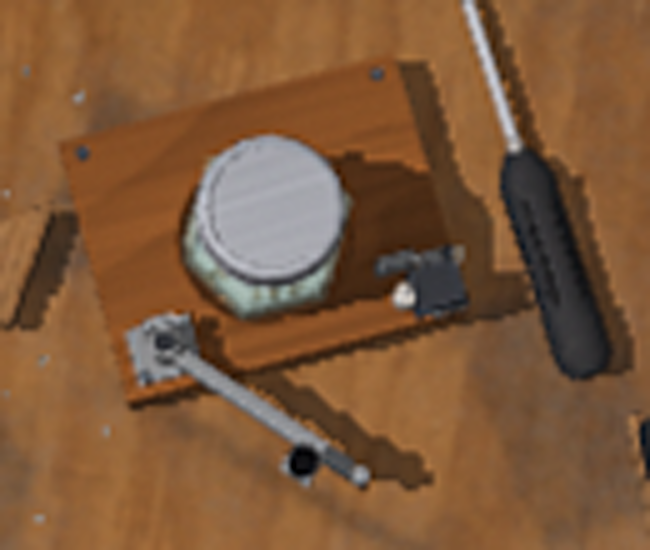

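View pics/d.png

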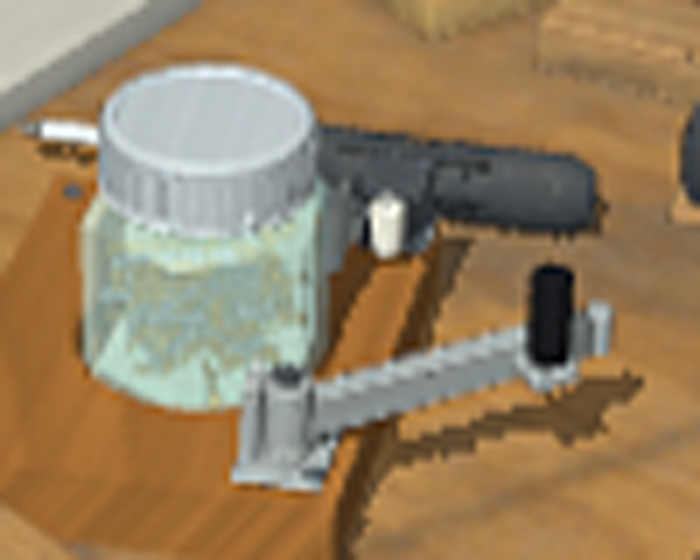

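```bash
cat > h.py <<'E'
import pickle,numpy as np
C={n:pickle.load(open(n+".pkl","rb")) for n in("scene","top")}
def ray(n,u,v,z):
    c=C[n];d=c["R"].T@np.linalg.inv(c["K"])@[u,v,1];o=-c["R"].T@c["t"]
    return o+d*(z-o[2])/d[2]
E
python3 - <<'E'
from h import *
P=lambda x,y,z:ray("top",280+x/5,200+y/5,z).round(1)
Q=lambda x,y,z:ray("scene",290+x/7,200+y/7,z).round(1)
lid=P(275,207,99);k=P(303,459,70);h=P(165,342,54)
print("lid",lid,Q(208,120,99));print("knob",k,Q(553,270,70));print("hinge",h,Q(288,375,54))
cs=[P(62,145,24),P(397,60,24),P(130,402,24)];print("corners",cs)
print("yaw from edges",np.arctan2(*(cs[0]-cs[1])[[1,0]])-np.pi/2,np.arctan2(*(cs[0]-cs[2])[[1,0]]))
for l in(lid,Q(208,120,99)):
    for hh in(h,Q(288,375,54)):
        d=(hh-l)[:2];print("yaw hinge",np.arctan2(d[1],d[0])-np.arctan2(58,-37.4),np.hypot(*d),np.hypot(58,37.4))
print(np.hypot(*(k-h)[:2]),np.hypot(80,10.5))
E
```

```text
lid [ 538.2 -284.6   99. ] [ 536.  -278.9   99. ]
knob [ 433.5 -297.9   70. ] [ 433.1 -297.2   70. ]
hinge [ 486.  -237.9   54. ] [ 484.3 -233.2   54. ]
corners [array([ 580.8, -189.6,   24. ]), array([ 621.9, -343. ,   24. ]), array([ 462.9, -222.2,   24. ])]
yaw from edges 0.26177867091603124 0.26976533504714656
yaw hinge 0.2682221899843733 70.040916613077 69.01275244474749
yaw hinge 0.2364049153978076 74.47932599050563 69.01275244474749
yaw hinge 0.3112481979295145 64.66065264130883 69.01275244474749
yaw hinge 0.27419158273830346 69.00275356824535 69.01275244474749
79.72609359550985 80.68612024381889
```

```bash
cat >> h.py <<'E'
O=np.array([537.,-282.]);Y=0.268
Rz=lambda a:np.array([[np.cos(a),-np.sin(a)],[np.sin(a),np.cos(a)]])
def to(x,y,ztip):
    "shift in tool axes from measured pose to cradle-frame x,y with fingertips at ztip"
    from plant import bot, camrig, ticket, telemetry
    from scipy.spatial.transform import Rotation as R
    o=telemetry.get_obs();w=np.r_[O+Rz(Y)@[x,y],ztip+178]
    M=R.from_euler("xyz",o["tcp_rot"]).as_matrix()
    return (M.T@(w-o["tool_pos"])).round(1)
E
python3 -c "
from h import *
a=-37.4;b=58
print(to(a-96,b-50,140),to(a-96,b-50,56))
for q in np.arange(.84,-.05,-.1):print(round(q,2),to(a-80.7*np.sin(q+.1305)-15.7,b-80.7*np.cos(q+.1305)-3,56))"
```

```text
[ 307.4 -116.9   86.4] [ 307.3 -116.7  170.4]
0.84 [ 321.  -118.1  170.4]
0.74 [ 325.9 -111.6  170.3]
0.64 [ 331.4 -105.7  170.3]
0.54 [ 337.4 -100.3  170.3]
0.44 [343.9 -95.6 170.3]
0.34 [350.9 -91.6 170.3]
0.24 [358.2 -88.2 170.3]
0.14 [365.9 -85.6 170.3]
0.04 [373.8 -83.8 170.3]
```

Careful with the scale: shifts go in shares of 600 mm and turns go in shares of 2 rad. That gives: 304 mm is 0.5067, 245 mm is 0.4083.

```bash
python3 shift.py '[0,0.1033,-0.0383,0.0283,0,0,0.205,-0.0783,0.0583,0,0,0.3067,-0.1167,0.0867,0,0,0.4083,-0.155,0.115,0,0,0.5067,-0.195,0.1433,0]'; python3 shift.py '[0,0,0,0.0667,0,0,0,0,0.14,0,0,0,0,0.14,0]'
python3 - <<'E'
from plant import bot, camrig, ticket, telemetry
import cv2
from h import *
a=-37.4;b=58
for q in np.arange(.84,-.05,-.1):print(round(q,2),to(a-80.7*np.sin(q+.1305)-15.7,b-80.7*np.cos(q+.1305)-3,56))
A=camrig.capture("top")["color"][200:310,280:410,::-1];B=camrig.capture("scene")["color"][170:290,290:410,::-1]
cv2.imwrite("pics/e.png",np.hstack([cv2.resize(A,(440,400)),cv2.resize(B,(360,400))]))
E
```

```text
(no output)
```

View pics/e.png

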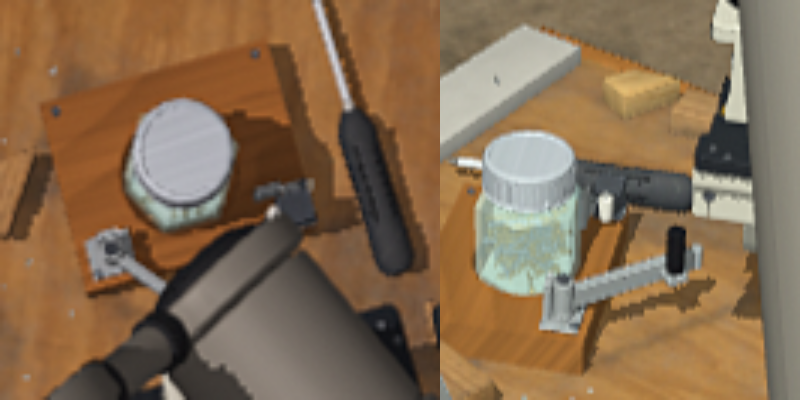

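The right half shows the bar and knob unmoved, with the knob at (677,250) and the gripper still about 39 mm in front of it. I'll settle, then push.

```bash
python3 shift.py '[0,0,0,0,0,0,0,0,0,0]'; python3 -c "
from h import *
a=-37.4;b=58
for q in (.84,.64,.44,.24,.14,.04,0):print(round(q,2),to(a-80.7*np.sin(q+.1305)-15.7,b-80.7*np.cos(q+.1305)-3,56))"
```

```text
time: 1.45
tool_pos: [384.4, -325.4, 242.4]
tcp_rot: [3.139, -0.001, 0.273]
contact_force: [-0.2, 0.6, -0.0]
grip_width: 0.5
finger_force: 0.0
0.84 [ 39.  -10.7   8.5]
0.64 [49.3  1.7  8.5]
0.44 [61.9 11.8  8.5]
0.24 [76.2 19.2  8.6]
0.14 [83.8 21.7  8.6]
0.04 [91.7 23.5  8.6]
0 [94.9 24.   8.6]
```

Converted, 55 mm is 0.0917, 49 mm is 0.0817.

```bash
python3 shift.py '[0,0.0333,-0.0117,0.0142,0,0,0.06,-0.0117,0.0142,0,0,0.07,-0.0067,0.0142,0,0,0.0817,0.0033,0.0142,0,0,0.0917,0.0117,0.0142,0]';python3 shift.py '[0,0.0117,0.0083,0,0,0,0.0233,0.015,0,0,0,0.035,0.02,0,0,0,0.035,0.02,0,0]'; python3 -c "
from h import *
a=-37.4;b=58
for q in (.34,.24,.14,.04,0,-.04):print(round(q,2),to(a-80.7*np.sin(q+.1305)-15.7,b-80.7*np.cos(q+.1305)-3,56))"
```

```text
time: 2.08
tool_pos: [439.0, -318.6, 233.1]
tcp_rot: [3.139, 0.001, 0.274]
contact_force: [-3.0, -3.5, 0.2]
grip_width: 0.3
finger_force: 2.1
time: 2.58
tool_pos: [463.3, -322.4, 232.5]
tcp_rot: [3.141, -0.001, 0.274]
contact_force: [-0.1, 0.2, -0.1]
grip_width: 0.2
finger_force: 0.0
0.34 [-7.9 -2.6 -1.5]
0.24 [-0.5  0.8 -1.5]
0.14 [ 7.1  3.3 -1.5]
0.04 [15.   5.2 -1.5]
0 [18.2  5.7 -1.5]
-0.04 [21.4  6.  -1.5]
```

Converted, 16 mm is 0.0267, 14 mm is 0.0233.

```bash
python3 shift.py '[0,0.0083,0.0033,-0.0017,0,0,0.0167,0.0067,-0.0017,0,0,0.0233,0.0083,-0.0017,0,0,0.0267,0.0083,-0.0017,0,0,0.0267,0.0083,-0.0017,0]'
python3 - <<'E'
from plant import bot, camrig, ticket, telemetry
import cv2
from h import *
a=-37.4;b=58
for q in (.04,0,-.04):print(round(q,2),to(a-80.7*np.sin(q+.1305)-15.7,b-80.7*np.cos(q+.1305)-3,56))
A=camrig.capture("top")["color"][200:310,280:410,::-1];B=camrig.capture("scene")["color"][190:270,300:380,::-1]
cv2.imwrite("pics/f.png",np.hstack([cv2.resize(A,(350,440)),cv2.resize(B,(440,440),interpolation=2)]))
E
```

```text
time: 3.2
tool_pos: [478.1, -323.5, 233.4]
tcp_rot: [-3.14, 0.004, 0.274]
contact_force: [-8.9, -2.4, 3.6]
grip_width: 0.8
finger_force: 4.7
0.04 [ 1.   0.1 -0.6]
0 [ 4.1  0.6 -0.7]
-0.04 [ 7.4  1.  -0.7]
```

View pics/f.png

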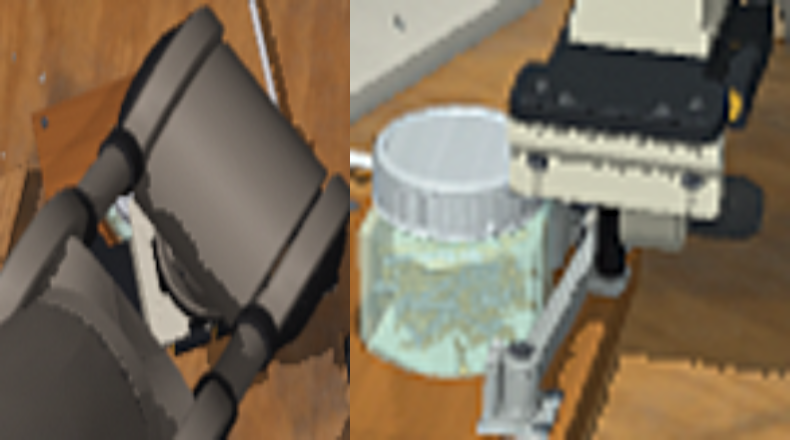

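The right half shows the finger in front of the knob (610,240) and the bar nearly shut at the roller, with about 9 N on the tool. I'll push on.

Converted, 4 mm is 0.0067, 2 mm is 0.0033.

```bash
python3 shift.py '[0,0.0033,0,0,0,0,0.0067,0,0,0,0,0.0067,0,0,0]';python3 shift.py '[0,0.0033,0,0,0,0,0.0033,0,0,0]'; python3 -c "
from h import *
print(to(-37.4-80.7*np.sin(.1305)-15.7,58-80-3,56))"
```

```text
time: 3.68
tool_pos: [483.5, -322.1, 233.5]
tcp_rot: [3.141, -0.0, 0.274]
contact_force: [-0.1, -0.8, 0.2]
grip_width: 0.5
finger_force: 0.4
time: 3.92
tool_pos: [484.5, -321.8, 233.4]
tcp_rot: [-3.141, 0.002, 0.274]
contact_force: [-5.4, -3.0, 1.3]
grip_width: 0.1
finger_force: 3.2
[-2.5  0.5 -0.6]
```

Converted, 2 mm is 0.0033.

```bash
python3 shift.py '[0,0.0033,0,0,0,0,0.0033,0,0,0]'; python3 shift.py '[0,0.0033,0,0,0,0,0.0033,0,0,0,0,0.0033,0,0,0]'
```

```text
time: 4.18
tool_pos: [485.4, -321.6, 233.3]
tcp_rot: [-3.14, 0.005, 0.274]
contact_force: [-13.2, -4.7, 3.6]
grip_width: 0.3
finger_force: 6.4
time: 4.55
tool_pos: [486.2, -321.6, 233.3]
tcp_rot: [-3.139, 0.008, 0.274]
contact_force: [-19.6, -7.1, 6.5]
grip_width: 0.6
finger_force: 9.3
```

Converted, -110 mm is -0.1833, -60 mm is -0.1.

```bash
python3 shift.py '[0,-0.025,0,-0.0017,0,0,-0.05,0,-0.025,0,50,-0.05,0,-0.1,0,92,-0.05,0,-0.1833,0]'; python3 shift.py '[92,0,0,0,0,92,0,0,0,0]';  python3 -c "
from h import *
print(to(0,0,150),to(0,0,79))"
```

```text
time: 5.05
tool_pos: [459.6, -328.5, 345.2]
tcp_rot: [-3.141, -0.0, 0.273]
contact_force: [1.0, -0.6, -0.1]
grip_width: 15.9
finger_force: 0.0
time: 5.3
tool_pos: [459.7, -328.3, 343.9]
tcp_rot: [3.141, -0.001, 0.274]
contact_force: [0.0, -0.5, 1.0]
grip_width: 36.1
finger_force: 0.0
[ 86.9 -23.7  15.9] [ 86.9 -23.8  86.9]
```

Converted, 87 mm is 0.145, 60 mm is 0.1.

```bash
python3 shift.py '[92,0.05,-0.0133,0,0,92,0.1,-0.0267,0,0,92,0.145,-0.04,0,0,92,0.145,-0.04,0,0]'
python3 - <<'E'
from plant import bot, camrig, ticket, telemetry
import cv2,pickle
from h import *
c=camrig.capture("wrist");s=camrig.capture("scene");pickle.dump(c,open("wrist.pkl","wb"));pickle.dump(s,open("scene2.pkl","wb"))
print(c["K"],c["R"],c["t"],telemetry.get_obs()["tool_pos"])
cv2.imwrite("pics/w.png",c["color"][:,:,::-1])
cv2.imwrite("pics/s2.png",cv2.resize(s["color"][190:280,290:390,::-1],None,fx=6,fy=6,interpolation=2))
E
```

```text
time: 5.8
tool_pos: [538.2, -280.7, 341.8]
tcp_rot: [-3.139, 0.001, 0.276]
contact_force: [0.3, -0.1, 0.1]
grip_width: 75.7
finger_force: 0.0
[[371.64829954   0.         321.21700672]
 [  0.         371.64829954 238.13940145]
 [  0.           0.           1.        ]] [[ 0.27297458 -0.96201674 -0.00294347]
 [-0.92383193 -0.26299062  0.27815552]
 [-0.26836437 -0.07321011 -0.96053154]] [-415.19979778  405.6862663   453.51667821] [ 536.94434256 -281.89515793  342.22612137]
```

View pics/w.png

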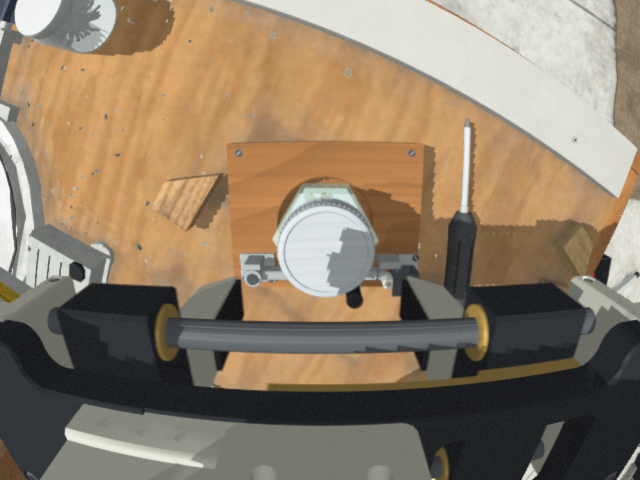

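View pics/s2.png

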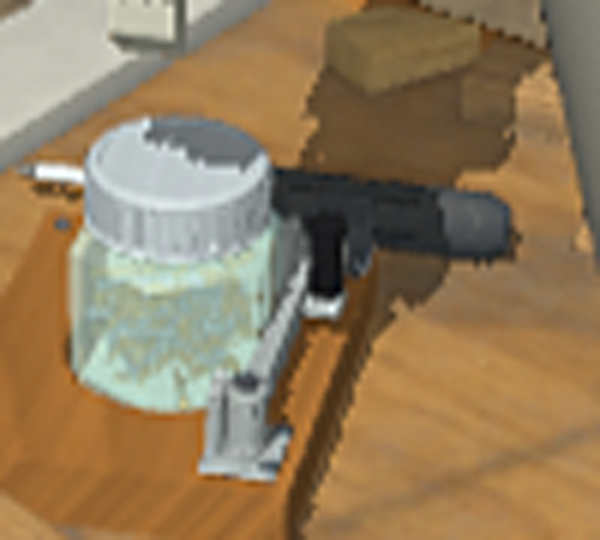

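The wrist view shows the lid's top face centred near (325.5,251.5), and the second view shows the bar shut against the jar.

Run:
```python
from h import *
import cv2
c=pickle.load(open("wrist.pkl","rb"));f=c["K"][0,0]
# project circle of the top for candidate centres; and invert picked centre
def ray2(u,v,z):
    p=np.array([u-c["K"][0,2],v-c["K"][1,2]]);r=np.hypot(*p);t=r/f
    d=c["R"].T@np.r_[p/r*np.sin(t),np.cos(t)];o=-c["R"].T@c["t"];return (o+d*(z-o[2])/d[2]).round(1)
l,r,b=ray2(275,252,99),ray2(376.5,252,99),ray2(325.5,297,99)
print("l,r",l,r,np.hypot(*(r-l)[:2]),"mid",(l+r)/2,"b",b,"b+31.5",b[:2]+Rz(Y)@[31.5,0])
print(ray2(325.5,251.5,99))
print("corners",[ray2(*p,24) for p in((229,143),(425,143))])
print(to(0,0,79))
```

```text
l,r [ 530.8 -250.8   99. ] [ 548.5 -312.8   99. ] 64.47705018066507 mid [ 539.65 -281.8    99.  ] b [ 509.6 -290.2   99. ] b+31.5 [ 539.97552659 -281.85869407]
[ 540.  -281.5   99. ]
corners [array([ 583.3, -188.6,   24. ]), array([ 627.1, -341.3,   24. ])]
[ 0.2  0.3 85.2]
```

Converted, 84 mm is 0.14, 1.5 mm is 0.0025.

```bash
python3 shift.py '[92,0.0025,0,0,0,92,0.0025,0,0.0667,0,92,0.0025,0,0.14,0,92,0.0025,0,0.14,0,92,0.0025,0,0.14,0]'; python3 -c "
from h import *
print(to(0,0,79))"
```

```text
time: 6.52
tool_pos: [539.0, -282.3, 261.1]
tcp_rot: [3.14, -0.001, 0.273]
contact_force: [-0.4, 0.4, 0.0]
grip_width: 91.7
finger_force: 0.0
[-1.9 -0.8  4.1]
```

Converted, 2 mm is 0.0033.

```bash
python3 shift.py '[92,0,0,0.0033,0,50,0,0,0.0033,0,50,0,0,0.0033,0,50,0,0,0.0033,0]'; python3 shift.py '[50,0,0,0,0,50,0,0,0,0,50,0,0,0,0]'; python3 -c "
from h import *
print(to(0,0,79))"
```

```text
time: 7.02
tool_pos: [538.9, -281.5, 257.8]
tcp_rot: [3.141, -0.0, 0.274]
contact_force: [-0.2, 0.2, -0.2]
grip_width: 66.8
finger_force: 0.0
time: 7.4
tool_pos: [538.9, -281.8, 257.7]
tcp_rot: [3.141, -0.0, 0.274]
contact_force: [0.9, -2.6, 1.6]
grip_width: 62.9
finger_force: 30.0
[-1.9 -0.3  0.7]
```

Gripped at 62.9 mm and 30 N, well centred. Now I'll unscrew: tool z points down, so anticlockwise seen from above is a negative turn.

Converted, -0.8 mm is -0.0013, -0.6 mm is -0.001, -0.4 rad is -0.2.

```bash
python3 shift.py '[50,0,0,0,-0.05,50,0,0,-0.0005,-0.1,50,0,0,-0.001,-0.15,50,0,0,-0.0013,-0.2]'; python3 -c "
from plant import bot, camrig, ticket, telemetry
o=telemetry.get_obs();print(o['moment'],o['joint_positions'])"
```

```text
time: 7.9
tool_pos: [538.6, -281.4, 258.3]
tcp_rot: [-3.141, 0.0, 0.677]
contact_force: [-1.2, -0.5, 1.5]
grip_width: 63.0
finger_force: 30.0
[-0.17877074  0.07609338 -0.08077532] [-6.07535298e-01  6.33094004e-01  1.46979895e+00 -4.97137718e-05
  1.03961018e+00  2.86336922e-01]
```

Converted, -0.9 mm is -0.0015, -0.8 mm is -0.0013, -0.5 rad is -0.25.

```bash
python3 shift.py '[50,0,0,-0.0003,-0.05,50,0,0,-0.0007,-0.1,50,0,0,-0.001,-0.15,50,0,0,-0.0013,-0.2,50,0,0,-0.0015,-0.25]'; python3 -c "
from plant import bot, camrig, ticket, telemetry
o=telemetry.get_obs();print(o['moment'])"; python3 shift.py '[50,0,0,-0.0003,-0.05,50,0,0,-0.0007,-0.1,50,0,0,-0.001,-0.15,50,0,0,-0.001,-0.18,50,0,0,-0.001,-0.18]';python3 - <<'E'
from plant import bot, camrig, ticket, telemetry
from h import *
import cv2
o=telemetry.get_obs();print(o['moment'])
s=camrig.capture("scene");t=camrig.capture("wrist")
cv2.imwrite("pics/g.png",np.hstack([cv2.resize(s["color"][190:280,290:390,::-1],(440,400),interpolation=2),cv2.resize(t["color"][140:320,220:430,::-1],(360,400))]))
E
```

```text
time: 8.52
tool_pos: [538.7, -281.3, 259.0]
tcp_rot: [-3.141, -0.0, 1.177]
contact_force: [-0.2, 0.4, 0.2]
grip_width: 62.8
finger_force: 30.0
[-0.12625151 -0.08888181 -0.00643574]
time: 9.15
tool_pos: [538.7, -281.3, 259.4]
tcp_rot: [-3.141, -0.001, 1.533]
contact_force: [0.2, -0.6, 0.2]
grip_width: 63.1
finger_force: 30.0
[-0.01904954 -0.10886463  0.01759151]
```

View pics/g.png

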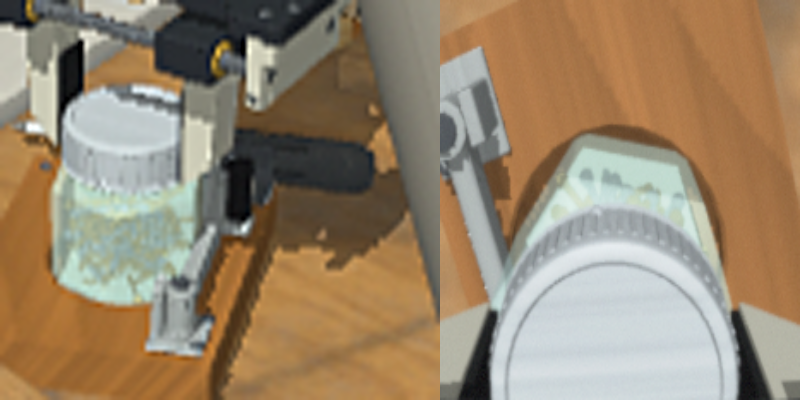

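The wrist crop shows the lid's brushed grain still lying along the finger axis, as at the start, so it turned with the gripper (72°). The moment has dropped to about zero and the bar is shut. I'll lift it.

Converted, -6 mm is -0.01, -4 mm is -0.0067.

```bash
python3 shift.py '[50,0,0,-0.0033,0,50,0,0,-0.0067,0,50,0,0,-0.01,0]'; python3 shift.py '[50,0,0,-0.01,0,50,0,0,-0.02,0,50,0,0,-0.03,0,50,0,0,-0.04,0,50,0,0,-0.04,0]';  python3 shift.py '[50,0,0,0,0,50,0,0,0,0,50,0,0,0,0]';python3 - <<'E'
from plant import bot, camrig, ticket, telemetry
from h import *
import cv2
s=camrig.capture("scene");t=camrig.capture("top")
cv2.imwrite("pics/i.png",np.hstack([cv2.resize(s["color"][170:280,290:390,::-1],(400,440),interpolation=2),cv2.resize(t["color"][200:310,280:380,::-1],(400,440))]))
E
```

```text
time: 9.62
tool_pos: [538.8, -281.6, 266.0]
tcp_rot: [3.142, 0.0, 1.534]
contact_force: [0.1, -0.3, 0.1]
grip_width: 63.1
finger_force: 30.0
time: 10.25
tool_pos: [538.9, -281.7, 290.5]
tcp_rot: [3.141, 0.001, 1.534]
contact_force: [0.6, 0.9, -1.3]
grip_width: 63.1
finger_force: 30.0
time: 10.62
tool_pos: [538.8, -281.6, 289.6]
tcp_rot: [-3.141, -0.0, 1.534]
contact_force: [0.4, 0.5, -0.5]
grip_width: 62.8
finger_force: 30.0
```

View pics/i.png

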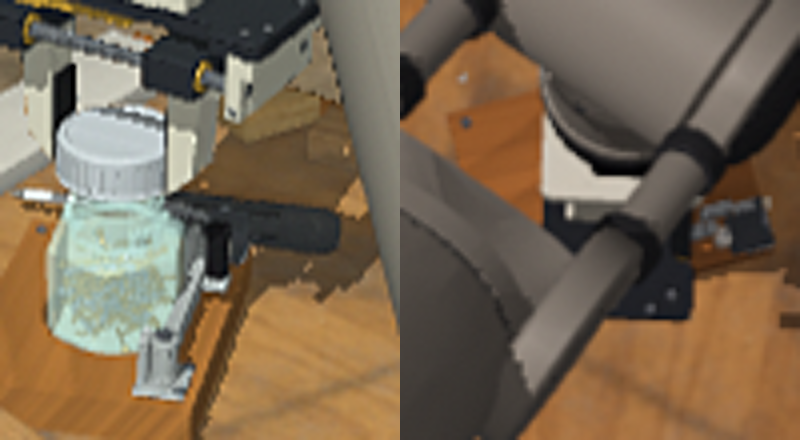

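The picture shows the lid clear, level and held above the jar's neck (lid's lower edge near (110,195)). The jar is in its pocket and the bar is shut. I'll hand it in.

```bash
python3 -c "
from plant import bot, camrig, ticket, telemetry
print(ticket.close_job())"
```

```text
the job is handed in; nothing more can be done
None
```

I handed the job in at 10.6 s, but the hand-in printed no verdict: the keeper bar is shut behind its roller, the lid was turned about 72° and lifted off, and the gripper holds it level about 15 mm above the jar's mouth, with the jar still in its pocket.

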